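# Tap the wedge home in the gluing press

### The arm

A 6-joint arm with a two-finger parallel gripper is mounted at the origin on the work surface. World frame = base frame: x ahead of the robot, y to its left, z up, the work surface at z = 0. Lengths are in m, angles in degrees, forces in N, time in s.
With the tool pointing down it reaches from about 0.35 to 0.875 m from the base axis. Payload 4.2 kg.
Tool frame: the origin (TCP) lies where the fingers leave the gripper's body, on its centre line; the fingertips stand 70 mm ahead of it and the grasp point (between the pads) lies 51 mm ahead of it; z points along the fingers, y is the direction in which the jaws open and shut (so a half turn about z gives the same grasp; the last joint's range is limited). The gripper opens to 87 mm and grips with 3 to 60 N. Pads are 19 mm wide; open, the fingers measure 117 mm over their backs; the gripper's body (75 mm by 190 mm) begins 51 mm behind the grasp point.
Start: joints at [85.863, 22.042, 0.453, 0, -68.411, -14.817], TCP at [0.203, 0.591, 0.292] pointing down, gripper open.
Joint ranges: [-179.83, 179.83], [-69.29, 118.12], [-61.27, 80.66], [-181.25, 117.63], [-171.15, -9.14], [-177.46, 177.46]. Speed limits (degrees/s): [159.86, 159.86, 180, 180, 180, 180].

### API

Orientations are given as a 3x3 rotation matrix whose columns are the frame's x, y, z axes.
In Python, from station import sense, capture, camera_model, finish_job gives the robot as it stands.
- The arm moves only by the shell command python3 -m inch 'ROWS'. ROWS is JSON, a list of rows, each an object with "hand": the closure, from 0 (fully open) to 1 (shut); "slide": the shift along the world's x, y, z in cm, a list of three; "yaw": the turn about the world's z in rad. A call has 1 to 10 rows; each row is the pose to reach, as a shift and turn from the pose commanded when the call began; what a row does not reach only later rows make up. A row lasts 1/8 s, in which the tool goes at most 62.5 mm and 10.7 degrees, less where a joint would pass 70% of its speed; a pose out of reach is approached as far as the arm can. A call with a gripper value outside its range is refused whole. The fingers move at their own pace and stop on an object; the grip force is fixed at half the most. Time passes only in rows, so rows that repeat a pose let the fingers close. It gives the time, the measured TCP pose, the force and the opening at its end, in the units of the state.
- sense(): the state, without advancing time (a new reading comes with each control period).
- capture(name): name is "side" or "top"; returns the picture (420x560x3 uint8, blue, green, red); there is no depth.
- camera_model(name): a dict with "mtx" (3x3 intrinsics, pixels), "k1" (the pictures are not rectified: a ray, as slopes to the right and down, at radius r is drawn at 1 + k1 r^2 times it, then the intrinsics apply), "xyz" and "orientation" of the camera in the world. Camera axes: x right, y up, looking along -z (the intrinsics and any distortion apply to the point x, -y, -z); pixel columns grow to the right and rows downward; lengths in m; the calibration is good to about 2 mm. A picture is of the moment at which its call begins. camera_model takes no time and is no camera call.
- finish_job(): hands the job in, once; it reports no verdict.
The state is a dict: "time_s": time; "joints": joint angles; "joint_velocities": joint speeds; "effort": joint torques, N m; "tcp_pos": TCP position; "ee_rot": TCP orientation; "wrist_force": force on the tool from outside, world axes, zero at the start; "moment": the same for the moment, N m; "gripper_width": opening from 0.0 (shut) to 1.0 (fully open).
Only numpy, scipy, OpenCV 4.12 (cv2) and the standard library are available. Lean on these libraries where they do the work, as an engineer would, in place of code of your own. Each camera call takes 0.05 s, during which the arm holds its last target. There are 200 camera calls.

### The job

Pick up the mallet and drive the wooden wedge of the gluing press home by tapping its thick end in short taps of about a centimetre, drawing the mallet well clear of it between taps (not one long push). When it stops advancing, draw well back again and give one more tap to prove that it sits tight, then lay the mallet flat on the bare table without dropping it. Touch the wedge only with the mallet, and leave the multimeter, jar, tray and screwdriver where they are.

Things in the scene. Friction and masses are not known exactly. Their poses are not given: they have to be found in the camera images.
- press: wooden press fixed to the table, yaw up to 0.35 rad: base 250 (x) x 190 (y) x 24 mm, origin under its middle. From its -x to its +x end: stop, dark radio cabinet (82 mm above the table, 150 mm along y), dark sliding jaw, pale wedge, fence with a steel strap over the wedge (73 mm high). The wedge slides along the press's y and is driven towards -y; its thick end sticks out of the +y side
- wedge_butt (a point): centre of the wedge's flat thick end, to be struck towards -y: 44 wide (x) x 40 mm high, 44.5 mm above the table, at x = +49 mm in the press's frame. Axes as the press, +y out of the face. Pale wooden wedge 200 mm long, 46 tapering to 21 mm. When home the face is 140 mm from the press's origin along y (45 mm proud of the base); at the start 30 to 55 mm farther out. Moves with the wedge
- wedge (a joint): how far the wedge is in, m: at the start 0.005 to 0.030, home and stopped at 0.060 (jaw against the cabinet). Friction holds it where it is left; about 6 N moves it slowly, about 10 N at 0.1 m/s; it slides only while pushed and stops hard when home
- mallet_head (a point): centre of the mallet's head, a dark steel block with rubber faces, 44 (x) x 100 (y) x 44 mm high, lying flat on the table, its centre 22 mm up. Two like striking faces at +y and -y, 50 mm from this centre. The mallet weighs 0.4 to 0.6 kg and balances about 10 mm from here towards the handle
- mallet_grip (a point): place to grasp the mallet: on the axis of its wooden handle, 60 mm from the head's centre towards -x (the handle's direction), 22 mm above the table as it lies. The handle is 26 mm wide (y), 24 mm high, and runs from 22 to 182 mm from the head's centre. Axes as the head's
- multimeter: bystander: orange handheld meter 150 x 78 x 34 mm, lying on the table beyond the mallet; origin under its middle
- jar: bystander: glass jar with a steel lid, 64 mm wide, 75 mm high, to the left of the mallet; origin under its middle
- tray: bystander: empty grey plastic tray 130 x 100 x 30 mm, far right; origin under its middle
- driver: bystander: screwdriver lying on the far side beyond the press
Not all that is in view belongs to the job. There is more than one size of the part that bears mallet_head; the job needs the larger.

How it is judged (in metres and radians):
On the way, in this order (a step that is already met when the one before it is completed fails the run):
1. the mallet is picked up: its head's centre more than 35 mm above the table (height (world z) of mallet_head above 0.035 m), for 0.1 s.
2. a first tap has moved the wedge in by more than 3 mm (distance of wedge_butt from where it was at the start of the episode above 0.003 m).
3. the mallet is drawn back (head's centre over 62 mm from the butt's centre) with the wedge still short of home (distance between mallet_head and wedge_butt above 0.062 m and value of joint wedge below 0.056 m), for 0.02 s.
4. further tapping has driven the wedge home, to within 4 mm (value of joint wedge above 0.056 m).
5. the mallet is drawn back again (over 62 mm) and the wedge stays home (distance between mallet_head and wedge_butt above 0.062 m and value of joint wedge above 0.056 m), for 0.02 s.
6. a last tap with the mallet on the wedge, over 2 N, finds it home (contact force between mallet and wedge above 2 N and value of joint wedge above 0.056 m).
At the end, for the whole second after the job is handed in: The wedge is home to within 4 mm (joint over 0.056), and the mallet lies flat and at rest on the table (head's centre 15 to 30 mm and grip point below 32 mm above the table), touching neither wedge nor press (value of joint wedge above 0.056 m and height (world z) of mallet_head between 0.015 and 0.03 m and height (world z) of mallet_grip below 0.032 m and linear speed of mallet below 0.02 m/s and contact force between mallet and wedge below 0.05 N and contact force between mallet and press below 0.05 N).
It fails at once if the gripper or arm pushes the wedge itself (over 1 N) (contact force between any of the fingers, the arm and wedge above 1 N).
It fails at once if the mallet is let go while its head is more than 60 mm above the table (height (world z) of mallet_head above 0.06 m and contact force between the fingers and mallet below 0.01 N).
It fails at once if the multimeter, jar, tray or screwdriver is moved by more than 30 mm (distance of any of multimeter, jar, tray, driver from where it was at the start of the episode above 0.03 m).
It also fails if it takes over 48 s, if anything falls off the work surface, if the arm or the gripper's body presses on something with over 40 N, if the wrist force passes 120 N, or if a joint passes its speed limit or range.

## Working session

There is one attempt and no reset: what is moved stays moved. The work goes in short steps, Python scripts to look and compute and a shell command to move; the robot and the scene stay as the last step left them, time stands still between calls to the robot, and variables do not carry over. Pictures are saved under pics/ and viewed, about 8 in all and at most 12, crops included, and the job is handed in when it is done.

```bash
mkdir -p pics; cat > h.py <<'E'
import numpy as np, cv2
from station import *
def shot(n,f,crop=None,s=1):
    im=capture(n); cv2.imwrite('pics/raw_'+f,im)
    if crop: x0,y0,x1,y1=crop; im=im[y0:y1,x0:x1]
    cv2.imwrite('pics/'+f,cv2.resize(im,None,fx=s,fy=s,interpolation=cv2.INTER_CUBIC))
def ray(n,u,v):
    m=camera_model(n);K=np.array(m['mtx'])
    p=cv2.undistortPoints(np.array([[[u,v]]],float),K,np.array([m['k1'],0,0,0,0.]))[0,0]
    return np.array(m['xyz']),np.array(m['orientation'])@np.array([p[0],-p[1],-1])
def at(n,u,v,z):
    o,d=ray(n,u,v);return o+d*(z-o[2])/d[2]
def proj(n,P):
    m=camera_model(n);K=np.array(m['mtx']);q=np.array(m['orientation']).T@(np.array(P)-np.array(m['xyz']))
    a=np.array([q[0]/-q[2],-q[1]/-q[2]]);a=a*(1+m['k1']*(a@a));return K[:2,:2]@a+K[:2,2]
E
python3 - <<'E'
from h import *
print(sense())
for n in('top','side'):
    shot(n,n+'1.png',s=1.42); print(camera_model(n))
E
```

```text
{'time_s': 0.0, 'joints': array([ 8.58634671e+01,  2.20929366e+01,  3.80314874e-01, -3.01289550e-02,
       -6.84118404e+01, -1.48156616e+01]), 'joint_velocities': array([-0.07222721,  0.07869758, -0.09457073,  0.00193767,  0.04069825,
       -0.08654272]), 'effort': array([-5.04392101e-04, -3.90665781e+01,  1.87402511e+01,  4.21972454e+00,
        1.10196567e-02, -1.90972401e-04]), 'tcp_pos': array([0.20282188, 0.59070147, 0.29113723]), 'ee_rot': array([[ 9.45726888e-01, -3.24961903e-01, -6.44378669e-04],
       [-3.24962531e-01, -9.45724490e-01, -2.13129538e-03],
       [ 8.31851166e-05,  2.22502227e-03, -9.99997521e-01]]), 'wrist_force': array([-0.21303281,  0.62874677,  0.04964532]), 'moment': array([ 0.00643225, -0.04024687,  0.00714741]), 'gripper_width': 0.9996390854901187}
{'mtx': array([[544.96485503,   0.        , 277.90880861],
       [  0.        , 544.96485503, 207.67217618],
       [  0.        ,   0.        ,   1.        ]]), 'k1': -0.1417691854078302, 'xyz': array([0.41978064, 0.0311957 , 1.46103369]), 'orientation': array([[-0.0106506 ,  0.99418626, -0.10714586],
       [-0.99994043, -0.01033323,  0.00351675],
       [ 0.00238914,  0.10717694,  0.99423709]])}
{'mtx': array([[417.24263541,   0.        , 285.21651663],
       [  0.        , 417.24263541, 205.07020865],
       [  0.        ,   0.        ,   1.        ]]), 'k1': -0.13155191192658322, 'xyz': array([0.43338882, 0.85751695, 0.589096  ]), 'orientation': array([[-0.98756123,  0.0889314 , -0.12966886],
       [-0.15720405, -0.54212057,  0.82546482],
       [ 0.00311358,  0.83558153,  0.54935764]])}
```

View pics/top1.png

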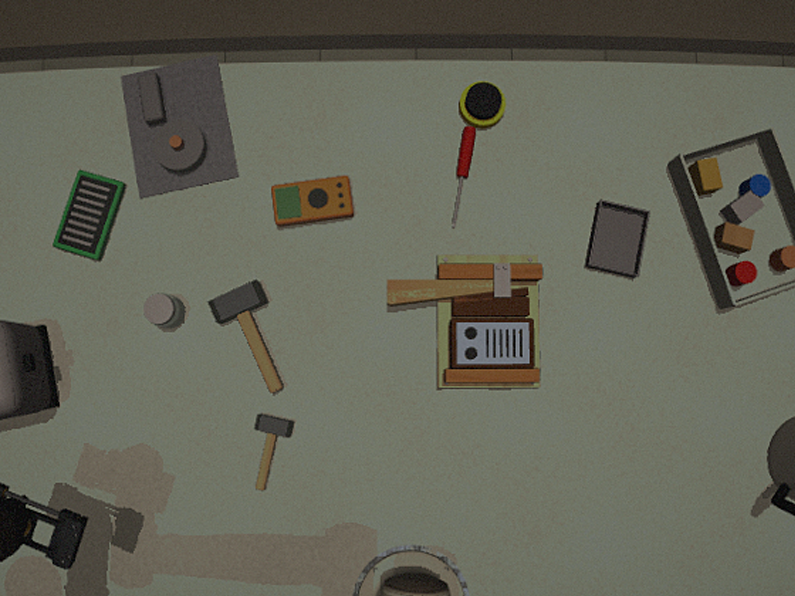

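View pics/side1.png

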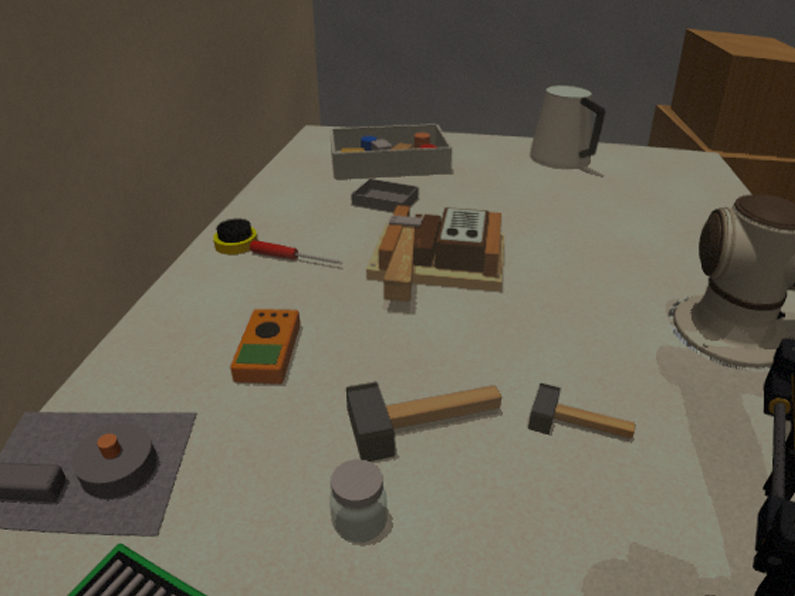

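```bash
python3 - <<'E'
from h import *
im=cv2.imread('pics/raw_top1.png')[172:292,140:395]
im=cv2.convertScaleAbs(cv2.resize(im,None,fx=3.1,fy=3.1,interpolation=cv2.INTER_CUBIC),alpha=1.6)
cv2.imwrite('pics/c1.png',im)
E
```

```text
(no output)
```

View pics/c1.png

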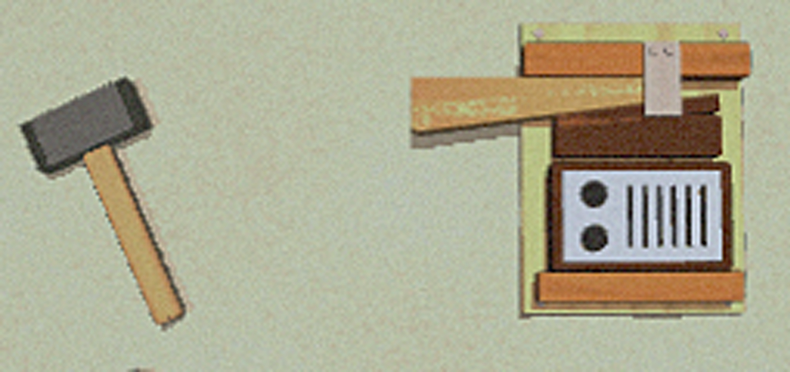

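```bash
python3 - <<'E'
from h import *
np.set_printoptions(precision=4,suppress=True)
P=lambda u,v,z:at('top',140+(u+.5)/3.1-.5,172+(v+.5)/3.1-.5,z)
print('wedge',P(411,77,.0645),P(411,131,.0645))
c=[P(521,22,.024),P(740,24,.024),P(744,314,.024),P(521,316,.024)]
print('base',c,np.mean(c,0))
h=[P(22,124,.044),P(127,78,.044),P(152,122,.044),P(44,172,.044)]
print('head',h,np.mean(h,0),np.linalg.norm(h[1]-h[0]),np.linalg.norm(h[3]-h[0]),np.linalg.norm(h[2]-h[3]))
a=P(100,150,.034);b=P(168,318,.034);print('handle',a,b,np.degrees(np.arctan2(*(a-b)[1::-1])),np.linalg.norm(a-b))
for q in h[:2]: print(np.degrees(np.arctan2(*(h[0]-h[1])[1::-1])),np.degrees(np.arctan2(*(h[3]-h[2])[1::-1])))
cc=np.mean(c,0)
for l in ((c[3]-c[2]),(c[0]-c[1]),(P(524,74,.07)-P(749,76,.07)),(P(537,302,.07)-P(742,303,.07))): print('yaw from y',np.degrees(np.arctan2(-l[0],l[1])),np.linalg.norm(l))
for l in (c[0]-c[3],c[1]-c[2]): print('yaw from x',np.degrees(np.arctan2(l[1],l[0])))
E
```

```text
wedge [0.5995 0.0406 0.0645] [0.5543 0.041  0.0645]
base [array([ 0.6515, -0.0543,  0.024 ]), array([ 0.6481, -0.2442,  0.024 ]), array([ 0.3987, -0.2405,  0.024 ]), array([ 0.3998, -0.0503,  0.024 ])] [ 0.5245 -0.1473  0.024 ]
head [array([0.5655, 0.3717, 0.044 ]), array([0.6039, 0.2819, 0.044 ]), array([0.5661, 0.2602, 0.044 ]), array([0.5245, 0.3522, 0.044 ])] [0.565  0.3165 0.044 ] 0.09763934624481792 0.04541812390111382 0.10094552987414583
handle [0.5436 0.3064 0.034 ] [0.4009 0.2476 0.034 ] 22.372038308371337 0.15430979759107288
113.13166601946556 114.34657026489856
113.13166601946556 114.34657026489856
yaw from y -0.3410211746719923 0.1901584878102022
yaw from y -1.0114045857214353 0.1898820842566358
yaw from y -1.0595144800892804 0.18822695392413236
yaw from y -1.1203620301969226 0.16935013157314066
yaw from x -0.9164708858833798
yaw from x -0.8551341014477937
```

```bash
python3 -m inch '[{"hand":0,"slide":[5,-5,-2],"yaw":0.1},{"hand":0,"slide":[9,-8.5,-4],"yaw":0.25},{"hand":0,"slide":[13,-12,-6],"yaw":0.4},{"hand":0,"slide":[17,-15.5,-8],"yaw":0.55},{"hand":0,"slide":[21,-19.5,-10],"yaw":0.727},{"hand":0,"slide":[25,-23,-11],"yaw":0.727},{"hand":0,"slide":[29,-27,-12],"yaw":0.727},{"hand":0,"slide":[31.55,-29.4,-12],"yaw":0.727},{"hand":0,"slide":[31.55,-29.4,-12],"yaw":0.727},{"hand":0,"slide":[31.55,-29.4,-12],"yaw":0.727}]'; python3 - <<'E'
from h import *
s=sense();print(s['tcp_pos'],s['ee_rot'][:,1],s['joints'])
for n in('top','side'): shot(n,n+'2.png')
a=cv2.imread('pics/raw_top2.png')[172:292,120:260];b=cv2.imread('pics/raw_side2.png')[190:390,200:420]
cv2.imwrite('pics/c2.png',np.hstack([cv2.convertScaleAbs(cv2.resize(i,(w,340)),alpha=1.6) for i,w in((a,397),(b,374))]))
E
```

```text
time_s: 1.35
tcp_pos: [0.5181, 0.2972, 0.1719]
ee_rot: [[0.923, 0.386, -0.001], [0.386, -0.923, -0.0], [-0.001, 0.0, -1.0]]
wrist_force: [-0.5, -0.3, -0.2]
gripper_width: 0.999
[0.51811773 0.2971736  0.17194978] [ 3.85767409e-01 -9.22596068e-01  3.72611808e-05] [ 4.53496826e+01  2.56416363e+01 -1.26059621e+01 -1.64456269e-02
 -5.17888988e+01  6.73518836e+01]
```

View pics/c2.png

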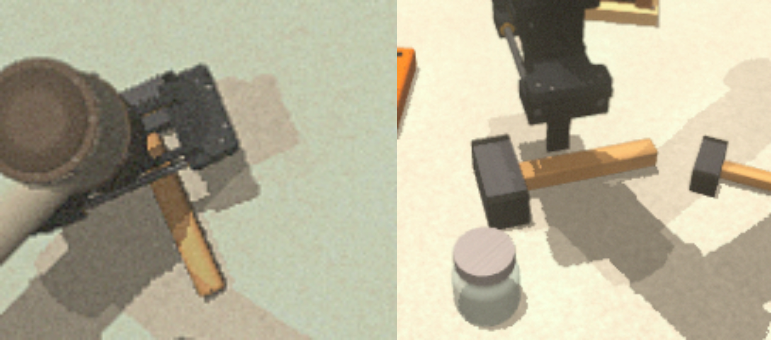

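```bash
python3 -m inch '[{"hand":0,"slide":[0,0,-4],"yaw":0},{"hand":0,"slide":[0,0,-8],"yaw":0},{"hand":0,"slide":[0,0,-9.5],"yaw":0},{"hand":0,"slide":[0,0,-9.5],"yaw":0},{"hand":1,"slide":[0,0,-9.5],"yaw":0},{"hand":1,"slide":[0,0,-9.5],"yaw":0},{"hand":1,"slide":[0,0,-9.5],"yaw":0},{"hand":1,"slide":[0,0,-9.5],"yaw":0},{"hand":1,"slide":[0,0,-9.5],"yaw":0},{"hand":1,"slide":[0,0,-9.5],"yaw":0}]'
```

```text
time_s: 2.7
tcp_pos: [0.5185, 0.297, 0.0773]
ee_rot: [[0.923, 0.386, -0.0], [0.386, -0.923, -0.0], [-0.0, 0.0, -1.0]]
wrist_force: [-0.4, -0.2, 0.4]
gripper_width: 0.4
```

```bash
python3 -m inch '[{"hand":1,"slide":[0,0,0],"yaw":0},{"hand":1,"slide":[0,0,0],"yaw":0},{"hand":1,"slide":[0,0,0],"yaw":0},{"hand":1,"slide":[0,0,0],"yaw":0}]'; python3 -m inch '[{"hand":1,"slide":[0,0,1],"yaw":0},{"hand":1,"slide":[0,0,2],"yaw":0},{"hand":1,"slide":[0,0,3],"yaw":0},{"hand":1,"slide":[0,0,4],"yaw":0},{"hand":1,"slide":[0,0,4],"yaw":0},{"hand":1,"slide":[0,0,4],"yaw":0}]'; python3 - <<'E'
from h import *
s=sense();print(s['wrist_force'],s['moment'],s['gripper_width'])
for n in('top','side'): shot(n,n+'3.png')
a=cv2.imread('pics/raw_top3.png')[172:292,120:260];b=cv2.imread('pics/raw_side3.png')[190:390,200:420]
cv2.imwrite('pics/c3.png',np.hstack([cv2.convertScaleAbs(cv2.resize(i,(w,340)),alpha=1.6) for i,w in((a,397),(b,374))]))
E
```

```text
time_s: 3.2
tcp_pos: [0.5184, 0.2972, 0.0772]
ee_rot: [[0.923, 0.386, 0.0], [0.386, -0.923, 0.0], [0.0, -0.0, -1.0]]
wrist_force: [-1.1, 0.5, -0.9]
gripper_width: 0.292
time_s: 3.95
tcp_pos: [0.5182, 0.2969, 0.1171]
ee_rot: [[0.923, 0.386, -0.001], [0.386, -0.923, -0.0], [-0.001, 0.0, -1.0]]
wrist_force: [-0.0, -0.6, -4.4]
gripper_width: 0.296
[-0.04159929 -0.55535689 -4.36248527] [-0.17826447  0.20177921  0.00915306] 0.2956662919454005
```

View pics/c3.png

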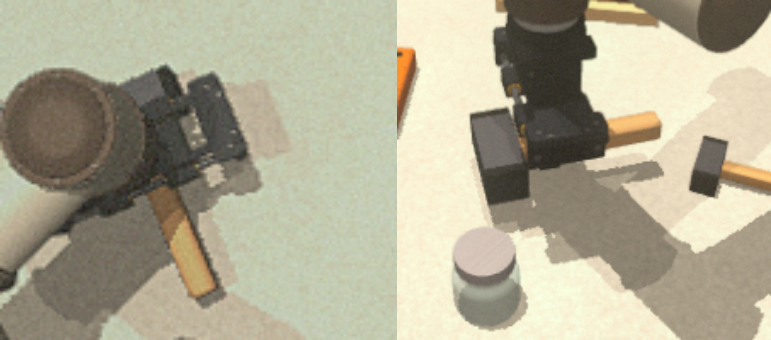

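```bash
python3 - <<'E'
from h import *
y=np.radians(22.7)
def W(p,c=(.5645,.3155,.062)): return np.array(c)+[np.cos(y)*p[0]-np.sin(y)*p[1],np.sin(y)*p[0]+np.cos(y)*p[1],p[2]]
for p in [(x,s,z) for x in(-.022,.022) for s in(-.05,.05) for z in(-.022,.022)]+[(-.182,s,z) for s in(-.013,.013) for z in(-.012,.012)]:
    u,v=proj('side',W(p)); U,V=proj('side',W(p)-[0,0,.04])
    print(p,np.round([397+(u-200)*1.7,(v-190)*1.7,397+(U-200)*1.7,(V-190)*1.7]))
E
```

```text
(-0.022, -0.05, -0.022) [510. 134. 511. 159.]
(-0.022, -0.05, 0.022) [509. 104. 510. 131.]
(-0.022, 0.05, -0.022) [530. 197. 530. 222.]
(-0.022, 0.05, 0.022) [529. 166. 529. 194.]
(0.022, -0.05, -0.022) [472. 139. 474. 165.]
(0.022, -0.05, 0.022) [470. 110. 472. 137.]
(0.022, 0.05, -0.022) [488. 204. 489. 230.]
(0.022, 0.05, 0.022) [486. 173. 488. 201.]
(-0.182, -0.013, -0.012) [654. 126. 650. 152.]
(-0.182, -0.013, 0.012) [656. 110. 652. 136.]
(-0.182, 0.013, -0.012) [662. 141. 658. 167.]
(-0.182, 0.013, 0.012) [664. 125. 660. 151.]
```

```bash
python3 -m inch '[{"hand":1,"slide":[0,-2.5,0],"yaw":-0.08},{"hand":1,"slide":[0.5,-5.5,0],"yaw":-0.16},{"hand":1,"slide":[0.7,-8.5,0],"yaw":-0.25},{"hand":1,"slide":[0.95,-11.5,0],"yaw":-0.33},{"hand":1,"slide":[0.95,-14.5,0],"yaw":-0.412},{"hand":1,"slide":[0.95,-16.5,-0.8],"yaw":-0.412},{"hand":1,"slide":[0.95,-17.5,-1.6],"yaw":-0.412},{"hand":1,"slide":[0.95,-17.5,-1.6],"yaw":-0.412},{"hand":1,"slide":[0.95,-17.5,-1.6],"yaw":-0.412}]'; python3 - <<'E'
from h import *
s=sense();print(s['wrist_force'],s['moment'],s['gripper_width'])
for n in('top','side'): shot(n,n+'4.png')
a=cv2.imread('pics/raw_top4.png')[172:292,200:340];b=cv2.imread('pics/raw_side4.png')[120:320,220:440]
cv2.imwrite('pics/c4.png',np.hstack([cv2.convertScaleAbs(cv2.resize(i,(w,340)),alpha=1.6) for i,w in((a,397),(b,374))]))
E
```

```text
time_s: 5.18
tcp_pos: [0.5284, 0.1229, 0.1012]
ee_rot: [[1.0, -0.014, 0.001], [-0.014, -1.0, 0.0], [0.001, -0.0, -1.0]]
wrist_force: [-0.5, 0.4, -4.6]
gripper_width: 0.299
[-0.51674152  0.38362756 -4.62581702] [0.01708526 0.17230724 0.0031466 ] 0.2987085393301304
```

View pics/c4.png

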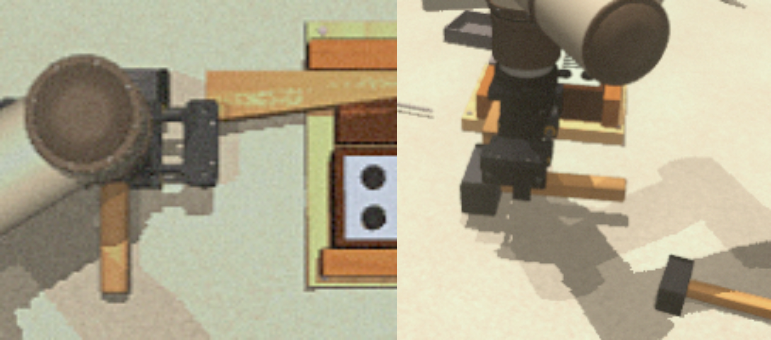

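```bash
python3 -m inch '[{"hand":1,"slide":[0,-1,0],"yaw":0},{"hand":1,"slide":[0,-2,0],"yaw":0},{"hand":1,"slide":[-0.05,-2.8,0],"yaw":0},{"hand":1,"slide":[-0.05,-3.5,0],"yaw":0},{"hand":1,"slide":[-0.05,-4.2,0],"yaw":0}]';python3 -m inch '[{"hand":1,"slide":[0,0.5,0],"yaw":0},{"hand":1,"slide":[0,2,0],"yaw":0},{"hand":1,"slide":[0,3.2,0],"yaw":0},{"hand":1,"slide":[0,3.2,0],"yaw":0}]'; python3 - <<'E'
from h import *
s=sense();print(s['wrist_force'],s['moment'],s['gripper_width'])
for n in('top','side'): shot(n,n+'5.png')
a=cv2.imread('pics/raw_top5.png')[172:292,200:340];b=cv2.imread('pics/raw_side5.png')[120:320,220:440]
cv2.imwrite('pics/c5.png',np.hstack([cv2.convertScaleAbs(cv2.resize(i,(w,340)),alpha=1.6) for i,w in((a,397),(b,374))]))
E
```

```text
time_s: 5.9
tcp_pos: [0.5272, 0.0807, 0.1013]
ee_rot: [[1.0, -0.016, 0.0], [-0.016, -1.0, 0.002], [0.0, -0.002, -1.0]]
wrist_force: [-3.0, 6.6, -2.9]
gripper_width: 0.296
time_s: 6.4
tcp_pos: [0.5277, 0.1135, 0.1013]
ee_rot: [[1.0, -0.014, 0.001], [-0.014, -1.0, 0.0], [0.001, -0.0, -1.0]]
wrist_force: [-1.9, -0.5, -4.7]
gripper_width: 0.299
[-1.89232087 -0.52349313 -4.7388125 ] [-0.03393696  0.23740058 -0.03172554] 0.29927830550797835
```

View pics/c5.png

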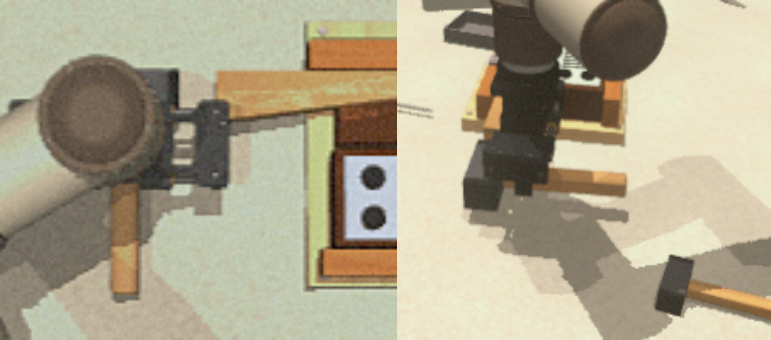

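```bash
for i in 1 2 3; do python3 -m inch '[{"hand":1,"slide":[0,-1,0],"yaw":0},{"hand":1,"slide":[0,-2,0],"yaw":0},{"hand":1,"slide":[-0.05,-2.8,0],"yaw":0},{"hand":1,"slide":[-0.05,-3.5,0],"yaw":0},{"hand":1,"slide":[-0.05,-4.2,0],"yaw":0}]';python3 -m inch '[{"hand":1,"slide":[0,0.5,0],"yaw":0},{"hand":1,"slide":[0,2,0],"yaw":0},{"hand":1,"slide":[0,3.2,0],"yaw":0},{"hand":1,"slide":[0,3.2,0],"yaw":0}]'; done | grep -v rot; python3 - <<'E'
from h import *
s=sense();print(s['wrist_force'],s['moment'],s['gripper_width'])
for n in('top','side'): shot(n,n+'6.png')
a=cv2.imread('pics/raw_top6.png')[172:292,200:340];b=cv2.imread('pics/raw_side6.png')[120:320,220:440]
cv2.imwrite('pics/c6.png',np.hstack([cv2.convertScaleAbs(cv2.resize(i,(w,340)),alpha=1.6) for i,w in((a,397),(b,374))]))
E
```

```text
time_s: 7.12
tcp_pos: [0.5266, 0.0706, 0.1012]
wrist_force: [-3.2, 7.3, -4.0]
gripper_width: 0.294
time_s: 7.62
tcp_pos: [0.5272, 0.1035, 0.1013]
wrist_force: [0.2, 0.4, -4.5]
gripper_width: 0.297
time_s: 8.25
tcp_pos: [0.5261, 0.0605, 0.1012]
wrist_force: [-4.5, 8.3, -4.0]
gripper_width: 0.295
time_s: 8.75
tcp_pos: [0.5267, 0.0935, 0.1013]
wrist_force: [-0.6, 0.5, -5.4]
gripper_width: 0.294
time_s: 9.38
tcp_pos: [0.5255, 0.0504, 0.1012]
wrist_force: [-3.4, 7.8, -4.7]
gripper_width: 0.295
time_s: 9.88
tcp_pos: [0.5262, 0.0835, 0.1013]
wrist_force: [-0.5, -0.8, -4.8]
gripper_width: 0.294
[-0.51135464 -0.79349953 -4.83307214] [-0.02085108  0.28798903  0.0343178 ] 0.2936299735934942
```

View pics/c6.png

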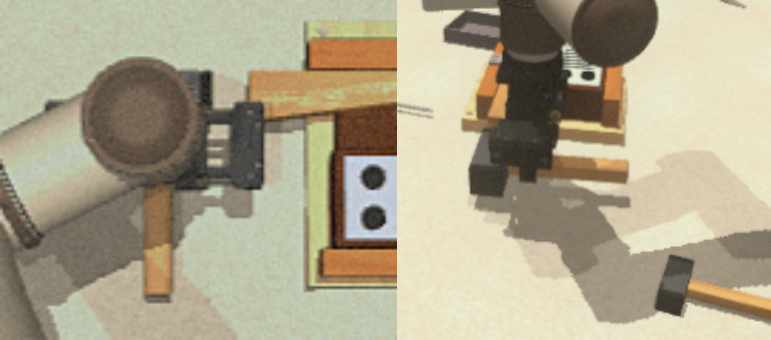

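```bash
python3 -m inch '[{"hand":1,"slide":[0,-1,0],"yaw":0},{"hand":1,"slide":[0,-2,0],"yaw":0},{"hand":1,"slide":[-0.05,-2.8,0],"yaw":0},{"hand":1,"slide":[-0.05,-3.4,0],"yaw":0},{"hand":1,"slide":[-0.05,-3.8,0],"yaw":0}]';python3 -m inch '[{"hand":1,"slide":[0,-0.2,0],"yaw":0}]'; python3 -m inch '[{"hand":1,"slide":[0,-0.2,0],"yaw":0}]'
```

```text
time_s: 10.6
tcp_pos: [0.5251, 0.0444, 0.1012]
ee_rot: [[1.0, -0.016, -0.0], [-0.016, -1.0, 0.001], [-0.0, -0.001, -1.0]]
wrist_force: [-2.9, 5.9, -4.2]
gripper_width: 0.296
time_s: 10.72
tcp_pos: [0.5251, 0.0426, 0.1012]
ee_rot: [[1.0, -0.016, -0.0], [-0.016, -1.0, 0.001], [-0.0, -0.001, -1.0]]
wrist_force: [-3.0, 6.4, -3.5]
gripper_width: 0.294
time_s: 10.85
tcp_pos: [0.525, 0.0407, 0.1012]
ee_rot: [[1.0, -0.016, -0.0], [-0.016, -1.0, 0.001], [-0.0, -0.001, -1.0]]
wrist_force: [-2.3, 7.2, -4.1]
gripper_width: 0.296
```

```bash
python3 -m inch '[{"hand":1,"slide":[0,0.5,0],"yaw":0},{"hand":1,"slide":[0,2,0],"yaw":0},{"hand":1,"slide":[0,3,0],"yaw":0},{"hand":1,"slide":[0,3,0],"yaw":0}]'; python3 -m inch '[{"hand":1,"slide":[0,-1,0],"yaw":0},{"hand":1,"slide":[0,-2,0],"yaw":0},{"hand":1,"slide":[-0.05,-2.8,0],"yaw":0},{"hand":1,"slide":[-0.05,-3.2,0],"yaw":0}]';for i in 1 2 3; do python3 -m inch '[{"hand":1,"slide":[0,-0.2,0],"yaw":0}]'; done
```

```text
time_s: 11.35
tcp_pos: [0.5256, 0.0712, 0.1013]
ee_rot: [[1.0, -0.014, 0.0], [-0.014, -1.0, 0.0], [0.0, -0.0, -1.0]]
wrist_force: [-0.7, 0.6, -5.4]
gripper_width: 0.295
time_s: 11.85
tcp_pos: [0.5245, 0.0391, 0.1012]
ee_rot: [[1.0, -0.017, 0.0], [-0.017, -1.0, 0.003], [0.0, -0.003, -1.0]]
wrist_force: [-7.7, 22.1, -3.0]
gripper_width: 0.292
time_s: 11.98
tcp_pos: [0.5244, 0.039, 0.1012]
ee_rot: [[1.0, -0.016, 0.001], [-0.016, -1.0, 0.005], [0.001, -0.005, -1.0]]
wrist_force: [-9.7, 25.8, -1.9]
gripper_width: 0.295
time_s: 12.1
tcp_pos: [0.5242, 0.0385, 0.1012]
ee_rot: [[1.0, -0.015, 0.001], [-0.015, -1.0, 0.007], [0.001, -0.007, -1.0]]
wrist_force: [-11.3, 32.9, -1.8]
gripper_width: 0.298
time_s: 12.22
tcp_pos: [0.5238, 0.0381, 0.1011]
ee_rot: [[1.0, -0.015, 0.001], [-0.015, -1.0, 0.008], [0.001, -0.008, -1.0]]
wrist_force: [-14.3, 39.8, -1.7]
gripper_width: 0.294
```

```bash
python3 -m inch '[{"hand":1,"slide":[0,0.7,0],"yaw":0},{"hand":1,"slide":[0,2,0],"yaw":0},{"hand":1,"slide":[0,4,0],"yaw":0},{"hand":1,"slide":[0,4,0],"yaw":0}]'; python3 - <<'E'
from h import *
s=sense();print(s['wrist_force'],s['moment'],s['gripper_width'])
for n in('top','side'): shot(n,n+'7.png')
a=cv2.imread('pics/raw_top7.png')[172:292,200:340];b=cv2.imread('pics/raw_side7.png')[120:320,220:440]
cv2.imwrite('pics/c7.png',np.hstack([cv2.convertScaleAbs(cv2.resize(i,(w,340)),alpha=1.6) for i,w in((a,397),(b,374))]))
E
```

```text
time_s: 12.72
tcp_pos: [0.5254, 0.0733, 0.1013]
ee_rot: [[1.0, -0.014, 0.001], [-0.014, -1.0, 0.0], [0.001, -0.0, -1.0]]
wrist_force: [1.0, -0.7, -4.1]
gripper_width: 0.298
[ 0.99409387 -0.68391764 -4.08791316] [0.01580696 0.22852641 0.02881098] 0.29757527008813717
```

View pics/c7.png

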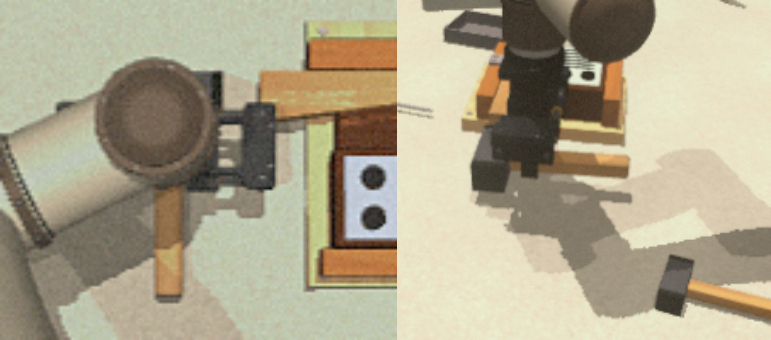

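```bash
python3 -m inch '[{"hand":1,"slide":[0,-1,0],"yaw":0},{"hand":1,"slide":[0,-2,0],"yaw":0},{"hand":1,"slide":[-0.05,-2.8,0],"yaw":0},{"hand":1,"slide":[-0.05,-3.4,0],"yaw":0},{"hand":1,"slide":[-0.05,-3.7,0],"yaw":0}]';python3 -m inch '[{"hand":1,"slide":[0,0.5,0],"yaw":0},{"hand":1,"slide":[0,3,0],"yaw":0},{"hand":1,"slide":[0,6,0],"yaw":0},{"hand":1,"slide":[0,10,0],"yaw":0},{"hand":1,"slide":[0,15,0],"yaw":0},{"hand":1,"slide":[0,18,0],"yaw":0},{"hand":1,"slide":[0,18,0],"yaw":0},{"hand":1,"slide":[0,18,0],"yaw":0}]'; python3 - <<'E'
from h import *
for n in('top','side'): shot(n,n+'8.png')
a=cv2.imread('pics/raw_top8.png')[172:292,170:330];b=cv2.imread('pics/raw_side8.png')[150:350,220:430]
cv2.imwrite('pics/c8.png',np.hstack([cv2.convertScaleAbs(cv2.resize(i,(w,320)),alpha=1.6) for i,w in((a,427),(b,336))]))
E
```

```text
time_s: 13.45
tcp_pos: [0.5237, 0.0386, 0.1013]
ee_rot: [[1.0, -0.016, 0.001], [-0.016, -1.0, 0.006], [0.001, -0.006, -1.0]]
wrist_force: [-11.5, 31.2, -0.3]
gripper_width: 0.292
time_s: 14.45
tcp_pos: [0.5241, 0.2142, 0.1009]
ee_rot: [[1.0, -0.016, -0.001], [-0.016, -1.0, -0.001], [-0.001, 0.001, -1.0]]
wrist_force: [-0.2, -0.1, -4.7]
gripper_width: 0.294
```

View pics/c8.png

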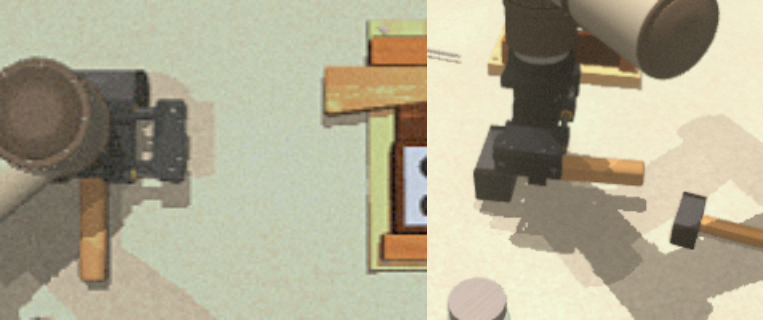

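```bash
python3 -m inch '[{"hand":1,"slide":[1,0.5,0],"yaw":0},{"hand":1,"slide":[2,1,-0.5],"yaw":0},{"hand":1,"slide":[2,1,-1.2],"yaw":0},{"hand":1,"slide":[2,1,-1.8],"yaw":0},{"hand":1,"slide":[2,1,-2.1],"yaw":0},{"hand":1,"slide":[2,1,-2.1],"yaw":0}]'; for i in 1 2 3; do python3 -m inch '[{"hand":1,"slide":[0,0,-0.1],"yaw":0},{"hand":1,"slide":[0,0,-0.1],"yaw":0}]'|grep -v rot;done
```

```text
time_s: 15.3
tcp_pos: [0.5442, 0.225, 0.0801]
ee_rot: [[1.0, -0.016, -0.0], [-0.016, -1.0, -0.0], [-0.0, 0.0, -1.0]]
wrist_force: [0.1, -0.6, -5.3]
gripper_width: 0.296
time_s: 15.55
tcp_pos: [0.5446, 0.2253, 0.0796]
wrist_force: [-0.6, 0.4, -3.3]
gripper_width: 0.298
time_s: 15.8
tcp_pos: [0.5445, 0.2253, 0.079]
wrist_force: [-3.2, -0.9, 1.3]
gripper_width: 0.299
time_s: 16.05
tcp_pos: [0.5443, 0.2254, 0.078]
wrist_force: [-5.5, -0.3, 3.9]
gripper_width: 0.294
```

```bash
python3 -m inch '[{"hand":0.6,"slide":[0,0,0],"yaw":0},{"hand":0.4,"slide":[0,0,0],"yaw":0},{"hand":0,"slide":[0,0,0],"yaw":0},{"hand":0,"slide":[0,0,0],"yaw":0},{"hand":0,"slide":[0,0,0],"yaw":0},{"hand":0,"slide":[0,0,0],"yaw":0},{"hand":0,"slide":[0,0,0],"yaw":0},{"hand":0,"slide":[0,0,0],"yaw":0},{"hand":0,"slide":[0,0,0],"yaw":0},{"hand":0,"slide":[0,0,0],"yaw":0}]'; python3 -m inch '[{"hand":0,"slide":[0,0,2],"yaw":0},{"hand":0,"slide":[0,0,5],"yaw":0},{"hand":0,"slide":[0,0,9],"yaw":0},{"hand":0,"slide":[0,0,14],"yaw":0},{"hand":0,"slide":[-3,4,18],"yaw":0},{"hand":0,"slide":[-6,8,18],"yaw":0},{"hand":0,"slide":[-9,12,18],"yaw":0},{"hand":0,"slide":[-12,16,18],"yaw":0},{"hand":0,"slide":[-12,16,18],"yaw":0}]'; python3 - <<'E'
from h import *
for n in('top','side'): shot(n,n+'9.png')
a=cv2.imread('pics/raw_top9.png')[80:330,90:450];b=cv2.imread('pics/raw_side9.png')
cv2.imwrite('pics/c9.png',np.hstack([cv2.convertScaleAbs(cv2.resize(i,(w,290)),alpha=1.6) for i,w in((a,410),(b,385))]))
E
```

```text
time_s: 17.3
tcp_pos: [0.5445, 0.2251, 0.0773]
ee_rot: [[1.0, -0.016, 0.0], [-0.016, -1.0, 0.0], [0.0, -0.0, -1.0]]
wrist_force: [0.7, -0.4, -0.1]
gripper_width: 0.999
time_s: 18.42
tcp_pos: [0.4226, 0.3874, 0.2573]
ee_rot: [[1.0, -0.011, 0.0], [-0.011, -1.0, 0.001], [0.0, -0.001, -1.0]]
wrist_force: [0.2, 0.2, -0.0]
gripper_width: 0.997
```

View pics/c9.png

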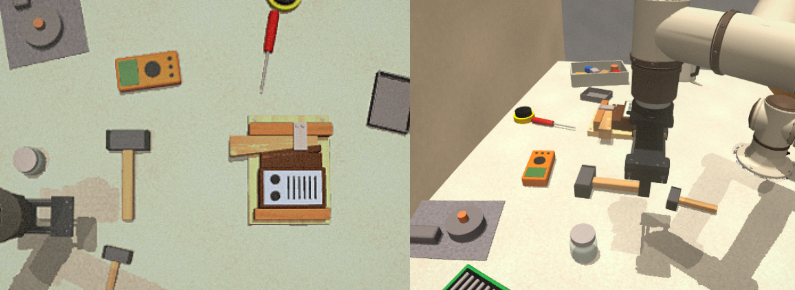

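```bash
python3 -c "
from station import *
print(finish_job())"
```

```text
the job is handed in; nothing more can be done
None
```

The wedge is driven home and the large mallet lies flat on the bare table. I handed the job in at about 18.5 s of the 48 s; no verdict is reported.

- **Driving:** I gave six taps of about 1 cm or less. Between taps I drew the mallet about 20–30 mm clear of the butt. Each moving tap read about 6–8 N at the wrist. On the sixth the wedge stopped hard and the force rose to about 40 N.
- **Proving tap:** After drawing back about 35 mm I tapped once more. It met the stop at the same place, to within 1 mm, at 31 N.
- **Laying down:** I lowered the mallet until it touched the table, opened the fingers, and moved the arm away.

**Last checks:** The final pictures show the mallet flat and clear of the press. The sliding jaw looks tight against the cabinet. The multimeter, jar, tray and screwdriver are, by eye, where they were.

**One disagreement:** The wedge stopped about 4 mm deeper than my first camera estimate of home. The hard stop and the repeated contact say it is home, and a few millimetres is about what the camera measurement can be off by. I had no direct reading of the wedge joint.

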